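Make up the press-head kit and the gauging kit

ROBOT

A 6-joint arm with a two-finger parallel gripper is mounted at the origin on a cart in front of the work surface, level with it; the furniture and walls round the work are solid. World frame = base frame: x ahead of the robot, y to its left, z up, the work surface at z = 0. Lengths are in m, angles in rad, forces in N, time in s.
With the tool pointing down it reaches from about 0.4 to 0.925 m from the base axis. Payload 12.5 kg.
Tool frame: the origin (TCP) lies midway between the tips of the shut fingers; the grasp point (between the pads) lies 19 mm behind it; z points along the fingers, y is the line along which they close (so a half turn about z gives the same grasp; the last joint's range is limited). The gripper opens to 95 mm and grips with 3 to 60 N. Pads are 20 mm wide; open, the fingers measure 119 mm over their backs; the gripper's body (75 mm by 180 mm) begins 59 mm behind the grasp point.
Start: joints at [-1.331, 0.491, 1.559, -0, 1.092, -0.106], TCP at [0.212, -0.588, 0.215] pointing down, gripper open.
Joint ranges: [-3.1, 3.1], [-0.84, 2.19], [0.05, 2.79], [-1.13, 4.28], [0.06, 2.93], [-2.69, 2.69]. Speed limits (rad/s): [2.22, 2.22, 2.79, 3.14, 3.14, 3.14].

INTERFACE

Orientations are given as a rotation vector (axis times angle).
In Python, from bench import arm, imaging gives the robot as it stands. The module is installed in compiled form; this text tells all that it offers.
- The arm moves only by the tool apply_moves, never from a script. Its argument "commands" is a list that holds one entry, the list of rows, each a list of 7 numbers: the closure, from -1 (fully open) to 1 (shut), then the shift along the tool's x, y, z in units of 50 mm (1.0 is 50 mm), then the turn, a rotation vector about the tool's x, y, z in rad. A call has 1 to 20 rows; each row shifts and turns the commanded pose from where the row before left it, along the tool's axes as they then stand; what a row does not reach is not made up. A row lasts 1/10 s, in which the tool goes at most 50 mm and 8.59 degrees, less where a joint would pass 70% of its speed; a pose out of reach is approached as far as the arm can. A call is refused whole if a number of a shift passes 1 or a number of a turn 0.15, either way. A call with a gripper value outside its range is refused whole. The fingers move at their own pace and stop on an object; "squeeze" is the grip in N (left out, the last holds). Time passes only in rows, so rows that do not move let the fingers close. It gives the time, the measured TCP pose, the force, the opening and the grip force at its end, in the units of the state.
- arm.read_state(): the state, without advancing time (a new reading comes with each control period).
- imaging.grab_frame(name): name is "scene" or "top"; returns the picture (480x640x3 uint8, red, green, blue); there is no depth.
- imaging.calibration(name): a dict with "vertical_fov" (degrees; the focal length in pixels is half the picture's height over the tangent of half this angle, whatever the lens; pixels are square), "cx", "cy" (the principal point, pixels), "eye" and "orientation" of the camera in the world. Camera axes: x right, y down, z forward; pixel columns grow to the right and rows downward; lengths in m; the calibration is good to about 2 mm. A picture is of the moment at which its call begins. calibration takes no time and is no camera call.
- arm.job_done(): hands the job in; it is judged then, once.
The state is a dict: "t": time; "qpos": joint angles; "qd": joint speeds; "effort": joint torques, N m; "eef_pos": TCP position; "ee_rot": TCP orientation; "force": force on the tool from outside, world axes, zero at the start; "torque": the same for the moment, N m; "finger_gap": finger opening in m; "grip_force": force on a finger pad.
Only numpy, scipy, OpenCV 4.12 (cv2) and the standard library are available. Lean on these libraries where they do the work, as an engineer would, in place of code of your own. Each camera call takes 0.05 s, during which the arm holds its last target. There are 200 camera calls.

TASK

Make up the two changeover kits on the black-topped kit boards. Press-head kit, on the board with round pockets: lay the large steel ring flat on the floor of the stepped pocket, then stand the white nozzle over it on the ledge of the same pocket, and stand the slim bush upright in the small round pocket. Gauging kit, on the other board: seat the V-block, groove up, in the larger square pocket and the gauge block flat in the smaller one; leave the small collar and the squat bush lying where they are, as spare stock.

Things in the scene. Friction and masses are not known exactly. Their poses are not given: they have to be found in the camera images.
- head_board: Fixed kit board with round pockets, black top, 100 x 156 (along y) x 26 mm. Origin under its centre. At x 0, y +30 mm a stepped pocket: 54 mm diameter, floor at z 4 (for the ring); from the ledge at z 17 up, 82 mm (nozzle). A finger channel 34 mm wide crosses it along x, also down to z 4, open at both sides. At y -47 a 34 mm round pocket, floor z 17 (slim bush). Pocket rims z 26.
- gauge_board: Fixed kit board with two rectangular pockets, black top, 100 x 156 (along y) x 26 mm. Origin under its centre. Larger pocket 64 x 64 mm centred at x 0, y +34 mm, for the V-block; smaller pocket 44 (x) x 50 (y) mm centred at x 0, y -37 mm, for the gauge block. Floors at z 17, rims at z 26 mm, sides parallel to the board's.
- steel_ring: the large ring: plain bright grey steel ring lying flat, 42 mm outside, 30 mm bore, 12 mm high, 0.05 kg. Origin at the centre of its underside, z up. (The flush metal rim of the cable hole in the bench is not it.)
- nozzle: spare press nozzle: white plastic cylinder with a rounded top edge, 68 mm in diameter, 62 mm tall, about 0.16 kg. Origin under its centre, z up. Carry all things across in straight lines, not wide swings: the press plate at the back (x over 0.67, z 0.23 to 0.31, y -0.01 to -0.23 m) and a stand's beam on the left (x 0.50 to 0.55, z 0.21 to 0.26, y over 0.29 m) are in the way.
- slim_bush: the slim turned bush: grey metal, stepped, narrower at the top, 18 mm in diameter at the foot, 30 mm tall, 0.05 kg, standing upright. Origin at the centre of its underside, z up. It can be gripped as an 18 mm cylinder.
- v_block: dark grey steel V-block, 50 x 50 mm square, 30 mm tall, about 0.35 kg, with a V groove 15 mm deep in its upper face. Origin at the centre of its underside, z up. Its sides are turned 8 degrees (0.14 rad) anticlockwise, seen from above, from its own x and y axes; the groove runs along the turned x direction.
- gauge_block: plain grey steel gauge block lying flat, 30 x 35 mm, 20 mm high, 0.2 kg. Origin at the centre of its underside, z up. Its sides are turned 20 degrees (0.349 rad) anticlockwise, seen from above, from its own axes: the 30 mm size lies along the turned x direction, the 35 mm size along the turned y direction.
- small_collar: spare stock, stays where it is: small grey steel collar lying flat, 32 mm outside, 16 mm bore, 12 mm high. Origin at the centre of its underside.
- squat_bush: spare stock, stays where it is: squat grey turned bush, 26 mm in diameter, only 18 mm tall, stepped, with a hole in its top. Origin at the centre of its underside.
Mind the look-alikes: they are no part of the job. What is shaped like the steel_ring but pink is not meant.

How it is judged:
At the end, for the whole second after the job is handed in: Ring flat on the stepped pocket's floor, nozzle over it on the ledge, slim bush, V-block and gauge block on their pockets' floors: heights within 3 mm, centres within 10 mm of the pocket's (ring 12 mm along the channel), upright within 0.12 rad, all released and at rest; spares moved under 30 mm (x of steel_ring in the frame of head_board between -0.012 and 0.012 m and y of steel_ring in the frame of head_board between 0.02 and 0.04 m and z of steel_ring in the frame of head_board between 0.001 and 0.007 m and angle between each of steel_ring, nozzle, slim_bush, v_block, gauge_block's own z axis and vertical below 0.12 rad and linear speed of each of steel_ring, nozzle, slim_bush, v_block, gauge_block below 0.02 m/s and angular speed of each of steel_ring, nozzle, slim_bush, v_block, gauge_block below 0.2 rad/s and x of nozzle in the frame of head_board between -0.01 and 0.01 m and y of nozzle in the frame of head_board between 0.02 and 0.04 m and z of nozzle in the frame of head_board between 0.014 and 0.02 m and x of slim_bush in the frame of head_board between -0.01 and 0.01 m and y of slim_bush in the frame of head_board between -0.057 and -0.037 m and z of slim_bush in the frame of head_board between 0.014 and 0.02 m and x of v_block in the frame of gauge_board between -0.01 and 0.01 m and y of v_block in the frame of gauge_board between 0.024 and 0.044 m and z of v_block in the frame of gauge_board between 0.014 and 0.02 m and x of gauge_block in the frame of gauge_board between -0.01 and 0.01 m and y of gauge_block in the frame of gauge_board between -0.047 and -0.027 m and z of gauge_block in the frame of gauge_board between 0.014 and 0.02 m); the robot touches nothing.
It fails at once if the small collar, spare stock, is moved from its place (more than 30 mm) (distance of small_collar from where it was at the start of the episode above 0.03 m).
It fails at once if the squat bush, spare stock, is moved from its place (more than 30 mm) (distance of squat_bush from where it was at the start of the episode above 0.03 m).
It also fails if it takes over 134 s, if anything falls off the work surface, if the arm or the gripper's body presses on something with over 40 N, if the wrist force passes 120 N, or if a joint passes its speed limit or range.

## Working session

There is one attempt and no reset: what is moved stays moved. The work goes in short steps, Python scripts to look and compute and a tool call to move; the robot and the scene stay as the last step left them, time stands still between calls to the robot, and variables do not carry over. Pictures are saved under pics/ and viewed, at most 14 in all, crops included, and the job is handed in when it is done.

Besides the shell and the picture viewer there is one more tool, called after "Request:" as name(argument=value, ...) on one line, values as JSON. apply_moves: Moves the arm, as the interface text tells. Its arguments: {"type":"object","properties":{"commands":{"type":"array","items":{"type":"array","items":{"type":"array","items":{"type":"number"}}}},"squeeze":{"type":"number"}},"required":["commands"]}

```bash
mkdir -p pics
python3 - <<'E'
from bench import arm, imaging
import cv2
for n in("scene","top"):
    f=imaging.grab_frame(n); cv2.imwrite(f"pics/{n}0.png",f[:,:,::-1]); print(n,imaging.calibration(n))
print(arm.read_state())
E
```

```text
scene {'vertical_fov': 53.038231975222786, 'cx': 328.4527649225883, 'cy': 247.87761590882076, 'eye': array([0.07506419, 0.66300466, 0.56174085]), 'orientation': array([-0.75695556,  2.38713891, -1.36522994])}
top {'vertical_fov': 49.18397788764548, 'cx': 309.50848213929055, 'cy': 238.8240022912095, 'eye': array([ 0.51200741, -0.08513838,  1.11631403]), 'orientation': array([-2.19652568,  2.19320445, -0.03446493])}
{'t': 0.1, 'qpos': array([-1.33059387e+00,  4.91483263e-01,  1.55939519e+00, -7.60146860e-07,
        1.09171675e+00, -1.05594982e-01]), 'qd': array([ 0.00025687, -0.00012495, -0.0015782 , -0.00010281,  0.00146642,
        0.00129388]), 'effort': array([ 3.61442857e-03, -6.13620687e+01, -2.58607203e+01,  6.93562254e-02,
        4.70189843e-02, -5.14985038e-05]), 'eef_pos': array([ 0.21181271, -0.58777696,  0.21412784]), 'ee_rot': array([-3.09376677e+00, -5.40303569e-01,  1.06932447e-04]), 'force': array([ 0.14988882,  0.06059764, -0.52256189]), 'torque': array([-0.02036361,  0.02442068, -0.04052747]), 'grip_force': 0.0, 'finger_gap': 0.0950817239504319}
```

View pics/top0.png

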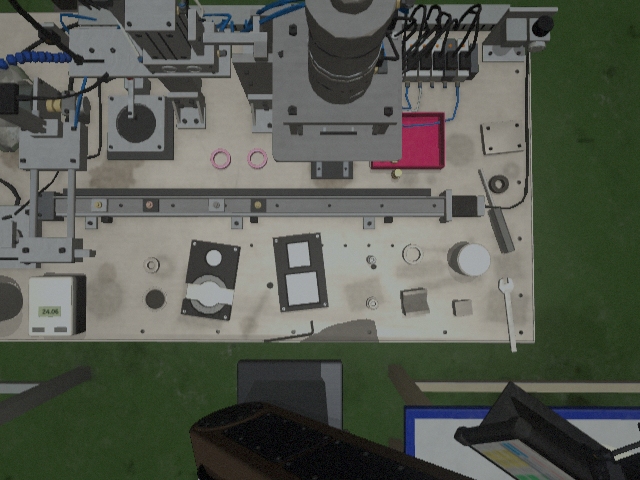

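View pics/scene0.png

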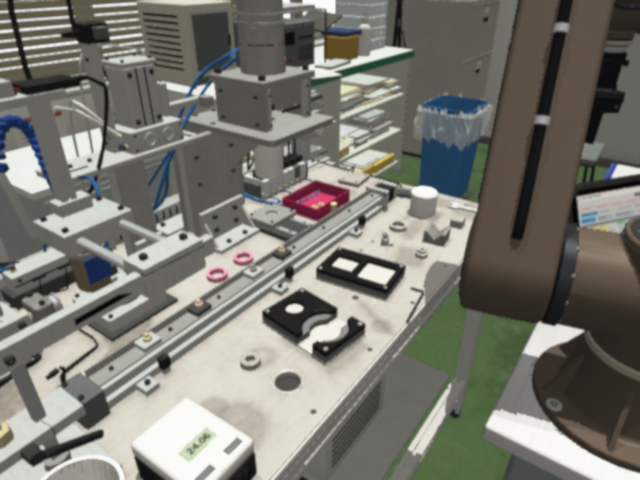

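Run:
```python
import cv2
f=cv2.imread("pics/top0.png")
cv2.imwrite("pics/c1.png",cv2.resize(f[225:345,130:335],None,fx=3.9,fy=3.9,interpolation=cv2.INTER_CUBIC)[:600,:800])
cv2.imwrite("pics/c2.png",cv2.resize(f[230:330,355:515],None,fx=5,fy=5,interpolation=cv2.INTER_CUBIC))
```

```text
(no output)
```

View pics/c1.png

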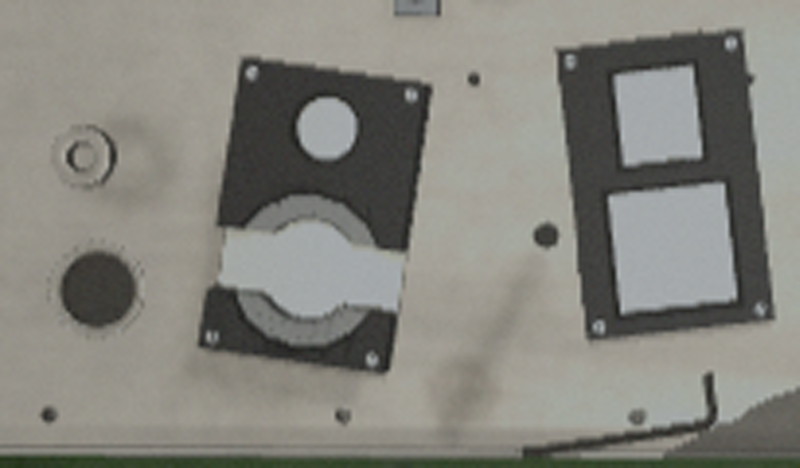

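View pics/c2.png

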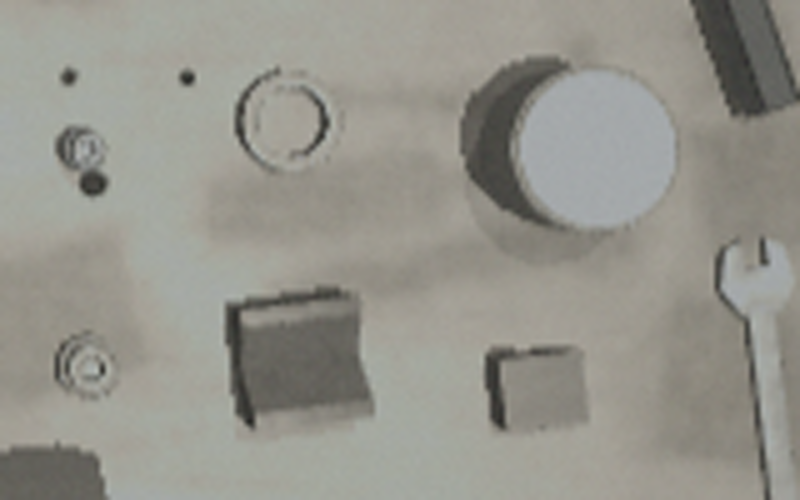

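The top view shows the head board (crop corners about (243,57), (432,86), (387,373), (199,347)) left and the gauge board right of it. The large ring is at top px (412,254), nozzle at (474,259), slim bush at (371,260), squat bush at (372,303), V-block at (416,302), gauge block at (463,307), and the collar at (152,265). I'll turn these into positions.

```bash
cat > h.py <<'E'
import numpy as np, cv2
from scipy.spatial.transform import Rotation as R
from bench import arm, imaging
def cam(n):
    c=imaging.calibration(n); return c,R.from_rotvec(c["orientation"]),240/np.tan(np.radians(c["vertical_fov"]/2))
def w(px,z,n="top"):
    c,r,f=cam(n); p=np.atleast_2d(px).astype(float)
    d=r.apply(np.c_[(p[:,0]-c["cx"])/f,(p[:,1]-c["cy"])/f,np.ones(len(p))])
    return (c["eye"]+d*((z-c["eye"][2])/d[:,2])[:,None])[:,:2]
def proj(P,n):
    c,r,f=cam(n); q=r.inv().apply(np.atleast_2d(P)-c["eye"]); return q[:,:2]/q[:,2:]*f+[c["cx"],c["cy"]]
def cr(p,k,o): return (np.atleast_2d(p)+.5)/k-.5+o
E
python3 - <<'E'
from h import *
np.set_printoptions(precision=4,suppress=True)
for n,c,pk in(("head",[(243,57),(432,86),(387,373),(199,347)],[(0,.03),(0,-.047)]),("gauge",[(557,49),(743,30),(775,319),(589,340)],[(0,.034),(0,-.037)])):
    P=w(cr(c,3.9,(130,225)),.026); ctr=P.mean(0); print(n,ctr,[round(float(np.linalg.norm(P[i]-P[i-1])),4) for i in range(4)])
    y=(P[2]+P[3]-P[0]-P[1]); yaw=np.arctan2(y[1],y[0])-np.pi/2   # board +y dir
    Rm=np.array([[np.cos(yaw),-np.sin(yaw)],[np.sin(yaw),np.cos(yaw)]])
    print(" yaw",np.degrees(yaw)%360,[ctr+Rm@np.array(q) for q in pk])
    print(" scene px",proj(np.c_[P,[.026]*4],"scene").round(1).tolist())
C=lambda p:cr(p,5,(355,230))
for n,p,z in(("ring",(290,121),.012),("nozzle",(596,149),.062),("slim top",(86,149),.03),("slim foot",(79,149),0),("squat",(88,367),.018)):
    q=w(C(p),z)[0]; print(n,q,"scene",proj([*q,z],"scene").round(1))
for n,p,z in(("v",[(240,308),(358,293),(374,412),(250,428)],.03),("g",[(500,350),(582,346),(588,424),(505,430)],.02)):
    P=w(C(p),z); e=P[2]-P[3]; print(n,P.mean(0),[round(float(np.linalg.norm(P[i]-P[i-1])),4) for i in range(4)],"edge dir deg",np.degrees(np.arctan2(e[1],e[0])),np.degrees(np.arctan2(*(P[1]-P[0])[::-1])),np.degrees(np.arctan2(*(P[0]-P[3])[::-1])),"scene",proj([*P.mean(0),z],"scene").round(1))
print("collar",w(cr((84,156),3.9,(130,225)),.012))
s=arm.read_state(); print(R.from_rotvec(s["ee_rot"]).as_matrix())
f=cv2.imread("pics/scene0.png")
cv2.imwrite("pics/s1.png",cv2.resize(f[175:375,250:480],None,fx=3,fy=3,interpolation=cv2.INTER_CUBIC))
E
```

```text
head [0.4724 0.1324] [0.1559, 0.1025, 0.1542, 0.1012]
 yaw 81.74039599088559 [array([0.4427, 0.1367]), array([0.5189, 0.1256])]
 scene px [[261.1, 312.0], [302.7, 288.0], [364.8, 324.2], [324.9, 354.2]]
gauge [ 0.4894 -0.0545] [0.1556, 0.0998, 0.1545, 0.0993]
 yaw 96.45107971503597 [array([ 0.4556, -0.0584]), array([ 0.5261, -0.0504])]
 scene px [[314.9, 269.2], [338.0, 247.5], [404.5, 266.3], [386.0, 291.1]]
ring [ 0.5274 -0.2899] scene [[397.2 225. ]]
nozzle [ 0.5156 -0.4028] scene [[423.7 192.1]]
slim top [ 0.5154 -0.2023] scene [[384.5 234. ]]
slim foot [ 0.5155 -0.2026] scene [[383.6 245.3]]
squat [ 0.4247 -0.2041] scene [[420.5 250.1]]
v [ 0.4287 -0.2923] [0.0493, 0.049, 0.0492, 0.0514] edge dir deg -82.517464628377 -82.63855512003644 4.445388342470306 scene [[436.  229.4]]
g [ 0.4169 -0.3928] [0.0331, 0.034, 0.0323, 0.0344] edge dir deg -85.71567862298699 -87.06741614961784 3.0160685694721043 scene [[456.7 218.7]]
collar [[0.5036 0.2608]]
[[ 0.9408  0.3389 -0.0002]
 [ 0.3389 -0.9408  0.001 ]
 [ 0.0001 -0.001  -1.    ]]
```

View pics/s1.png

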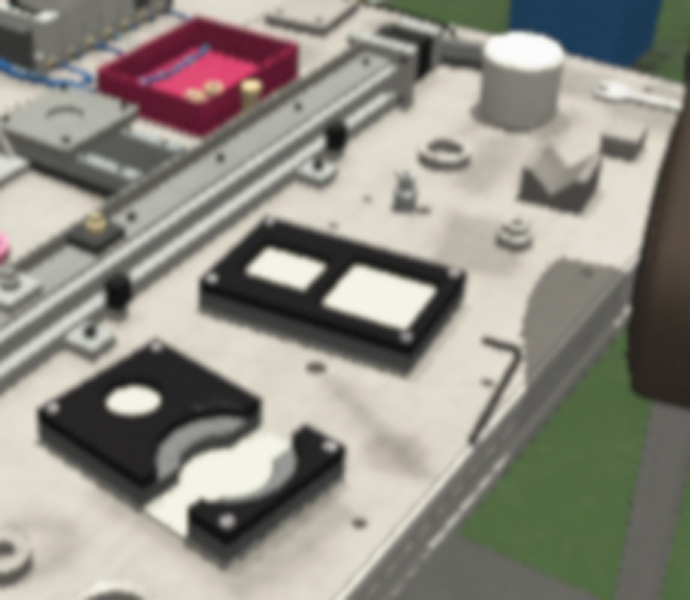

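The scene-camera check agrees within about 1 px for the boards, ring, nozzle and slim bush, and the sizes match. First I'll turn to the head board's yaw and go above the ring.

Request:
apply_moves(commands=[[[-0.4,0,0,0,0,0,0.1226],[-0.4,0,0,0,0,0,0.1226],[-0.4,0,0,0,0,0,0.1226],[-0.4,0,0,0,0,0,0.1226],[-0.4,0.539,-0.68,0,0,0,0],[-0.4,0.539,-0.68,0,0,0,0],[-0.4,0.539,-0.68,0,0,0,0],[-0.4,0.539,-0.68,0,0,0,0],[-0.4,0.539,-0.68,0,0,0,0],[-0.4,0.539,-0.68,0,0,0,0],[-0.4,0.539,-0.68,0,0,0,0],[-0.4,0.539,-0.68,0,0,0,0],[-0.4,0.539,-0.68,0,0,0,0],[-0.4,0.539,-0.68,0,0,0,0],[-0.4,0,0,0.5,0,0,0],[-0.4,0,0,0.5,0,0,0],[-0.4,0,0,0.5,0,0,0],[-0.4,0,0,0,0,0,0],[-0.4,0,0,0,0,0,0]]], squeeze=20)

```text
t: 2.0
eef_pos: [0.5276, -0.2905, 0.1399]
ee_rot: [-3.133, 0.227, 0.001]
force: [0.4, -0.3, 0.5]
finger_gap: 0.067
grip_force: 0.0
```

```bash
cat >> h.py <<'E'
T=dict(ring=(.5274,-.2899,.003,-8.26),rp=(.4427,.1367,.0075,-8.26),noz=(.5156,-.4028,.02,-8.26),np=(.4427,.1367,.0375,-8.26),
 slim=(.5155,-.2025,.012,-8.26),sp=(.5189,.1256,.0295,-8.26),v=(.4287,-.2923,.012,97.4),vp=(.4556,-.0584,.0295,96.45),
 g=(.4169,-.3928,.011,93.6),gp=(.5261,-.0504,.0285,96.45))
def plan(*names):
    s=arm.read_state(); p=s["eef_pos"]; X=R.from_rotvec(s["ee_rot"]).as_matrix()[:,0]; yaw=np.degrees(np.arctan2(X[1],X[0]))
    print("t %.1f pos %s yaw %.2f gap %.4f grip %.1f F %s"%(s["t"],p.round(4),yaw,s["finger_gap"],s["grip_force"],s["force"].round(1)))
    for n in names:  # turn first, then shift in the target-yaw frame
        x,y,z,a=T[n]; d=np.array([x,y,z])-p; c,q=np.cos(np.radians(a)),np.sin(np.radians(a))
        print(n,"turn %.4f"%np.radians(yaw-a),"units",(np.array([c*d[0]+q*d[1],q*d[0]-c*d[1],-d[2]])/.05).round(3))
        p=np.array([x,y,z]); yaw=a
E
python3 -c "
from h import *
plan('ring','rp')"
```

```text
t 2.0 pos [ 0.5276 -0.2905  0.1399] yaw -8.29 gap 0.0670 grip 0.0 F [ 0.4 -0.3  0.5]
ring turn -0.0005 units [-0.006 -0.011  2.737]
rp turn 0.0000 units [-2.902 -8.2   -0.09 ]
```

Request:
apply_moves(commands=[[[-0.4,0,-0.01,0.46,0,0,0],[-0.4,0,0,0.46,0,0,0],[-0.4,0,0,0.46,0,0,0],[-0.4,0,0,0.46,0,0,0],[-0.4,0,0,0.46,0,0,0],[-0.4,0,0,0.24,0,0,0],[-0.4,0,0,0.2,0,0,0],[-0.4,0,0,0,0,0,0],[0.4,0,0,0,0,0,0],[0.4,0,0,0,0,0,0],[0.4,0,0,0,0,0,0],[0.4,0,0,0,0,0,0],[0.4,0,0,0,0,0,0],[0.4,0,0,-0.2,0,0,0],[0.4,0,0,-0.5,0,0,0],[0.4,0,0,-0.5,0,0,0],[0.4,0,0,-0.5,0,0,0],[0.4,0,0,-0.5,0,0,0],[0.4,0,0,0,0,0,0]]])

```text
t: 3.9
eef_pos: [0.5287, -0.2906, 0.1162]
ee_rot: [3.131, -0.227, 0.007]
force: [-0.2, 0.1, -0.1]
finger_gap: 0.0412
grip_force: 20.0
```

```bash
python3 -c "
from h import *
plan('rp','noz')"
```

```text
t 3.9 pos [ 0.5287 -0.2906  0.1162] yaw -8.28 gap 0.0412 grip 20.0 F [-0.2  0.1 -0.1]
rp turn -0.0003 units [-2.93  -8.209  2.174]
noz turn 0.0000 units [ 2.993 10.469 -0.25 ]
```

Request:
apply_moves(commands=[[[0.4,-0.225,-0.631,0,0,0,0],[0.4,-0.225,-0.631,0,0,0,0],[0.4,-0.225,-0.631,0,0,0,0],[0.4,-0.225,-0.631,0,0,0,0],[0.4,-0.225,-0.631,0,0,0,0],[0.4,-0.225,-0.631,0,0,0,0],[0.4,-0.225,-0.631,0,0,0,0],[0.4,-0.225,-0.631,0,0,0,0],[0.4,-0.225,-0.631,0,0,0,0],[0.4,-0.225,-0.631,0,0,0,0],[0.4,-0.225,-0.631,0,0,0,0],[0.4,-0.225,-0.631,0,0,0,0],[0.4,-0.23,-0.637,0,0,0,0],[0.4,0,0,0.5,0,0,0],[0.4,0,0,0.5,0,0,0],[0.4,0,0,0,0,0,0],[0.4,0,0,0,0,0,0]]])

```text
t: 5.6
eef_pos: [0.4415, 0.1373, 0.0625]
ee_rot: [3.133, -0.227, -0.002]
force: [0.4, -0.2, -0.7]
finger_gap: 0.0407
grip_force: 20.0
```

```bash
python3 -c "
from h import *
plan('rp','noz')
cv2.imwrite('pics/s2.png',cv2.resize(imaging.grab_frame('scene')[225:375,240:440,::-1],None,fx=3,fy=3,interpolation=2))"
```

```text
t 5.6 pos [0.4415 0.1373 0.0625] yaw -8.29 gap 0.0407 grip 20.0 F [ 0.4 -0.2 -0.7]
rp turn -0.0006 units [0.026 0.008 1.101]
noz turn 0.0000 units [ 2.993 10.469 -0.25 ]
```

View pics/s2.png

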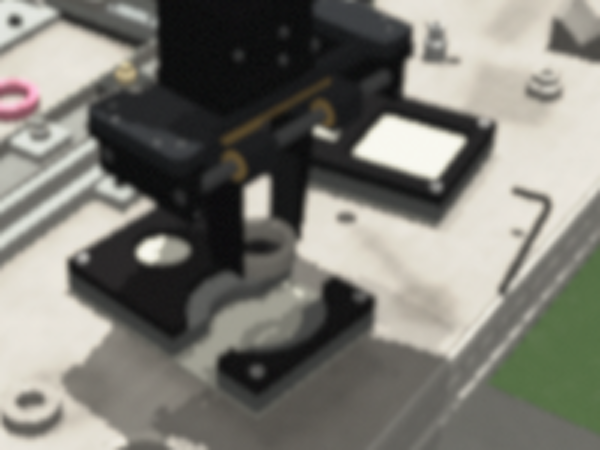

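The ring is held level over the stepped pocket with the fingers in line with the channel, so I'll lower it and release.

Request:
apply_moves(commands=[[[0.4,0.02,0.01,0.3,0,0,0],[0.4,0,0,0.3,0,0,0],[0.4,0,0,0.2,0,0,0],[0.4,0,0,0.15,0,0,0],[0.4,0,0,0.1,0,0,0],[0.4,0,0,0.05,0,0,0],[0.4,0,0,0,0,0,0],[0.4,0,0,0,0,0,0]]])

```text
t: 6.45
eef_pos: [0.4429, 0.1368, 0.0079]
ee_rot: [3.133, -0.227, 0.001]
force: [-0.2, -0.1, -1.7]
finger_gap: 0.0407
grip_force: 20.0
```

```bash
python3 -c "
from h import *
plan('rp','noz')"
```

```text
t 6.5 pos [0.4429 0.1368 0.0079] yaw -8.28 gap 0.0407 grip 20.0 F [-0.2 -0.1 -1.7]
rp turn -0.0004 units [-0.003  0.002  0.007]
noz turn 0.0000 units [ 2.993 10.469 -0.25 ]
```

Request:
apply_moves(commands=[[[-0.25,0,0,0,0,0,0],[-0.25,0,0,0,0,0,0],[-0.25,0,0,0,0,0,0],[-0.25,0,0,-0.3,0,0,0],[-0.25,0,0,-0.5,0,0,0],[-0.25,0,0,-0.5,0,0,0],[-0.25,0,0,-0.5,0,0,0],[-0.25,0,0,-0.5,0,0,0]]])

```text
t: 7.25
eef_pos: [0.4425, 0.1367, 0.1237]
ee_rot: [3.133, -0.227, 0.0]
force: [-0.3, -0.2, 0.8]
finger_gap: 0.0595
grip_force: 0.0
```

Request:
apply_moves(commands=[[[-1,0.177,0.617,0,0,0,0],[-1,0.177,0.617,0,0,0,0],[-1,0.177,0.617,0,0,0,0],[-1,0.177,0.617,0,0,0,0],[-1,0.177,0.617,0,0,0,0],[-1,0.177,0.617,0,0,0,0],[-1,0.177,0.617,0,0,0,0],[-1,0.177,0.617,0,0,0,0],[-1,0.177,0.617,0,0,0,0],[-1,0.177,0.617,0,0,0,0],[-1,0.177,0.617,0,0,0,0],[-1,0.177,0.617,0,0,0,0],[-1,0.177,0.617,0,0,0,0],[-1,0.177,0.617,0,0,0,0],[-1,0.177,0.617,0,0,0,0],[-1,0.177,0.617,0,0,0,0],[-1,0.177,0.617,0,0,0,0],[-1,0,0,0,0,0,0],[-1,0,0,0,0,0,0]]])

```text
t: 9.15
eef_pos: [0.5156, -0.4039, 0.1222]
ee_rot: [-3.133, 0.228, 0.001]
force: [-0.6, 1.0, 0.1]
finger_gap: 0.0952
grip_force: 0.0
```

```bash
python3 -c "
from h import *
plan('noz','np')
f=imaging.grab_frame('top')[:,:,::-1]
cv2.imwrite('pics/t3.png',cv2.resize(f[225:345,130:335],None,fx=3.9,fy=3.9,interpolation=2))"
```

```text
t 9.2 pos [ 0.5156 -0.4039  0.1222] yaw -8.34 gap 0.0952 grip 0.0 F [-0.6  1.   0.1]
noz turn -0.0014 units [-2.000e-03 -2.200e-02  2.043e+00]
np turn 0.0000 units [ -2.993 -10.469  -0.35 ]
```

View pics/t3.png

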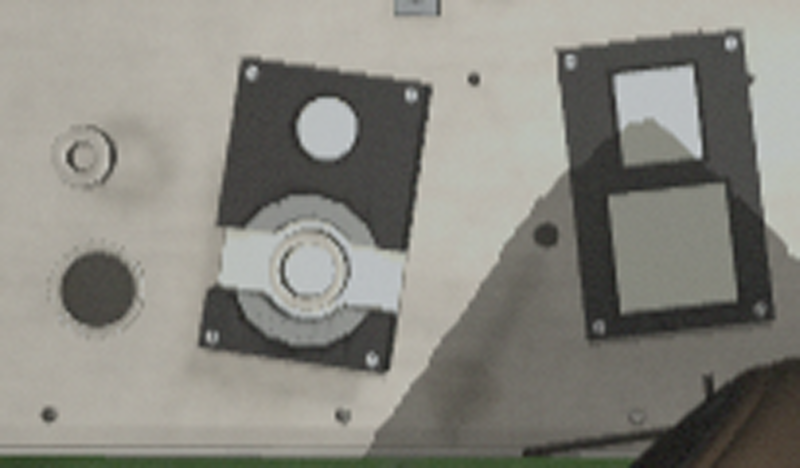

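The ring lies centred in the stepped pocket at crop px (309,269). Next is the nozzle.

Request:
apply_moves(commands=[[[-1,0,-0.02,0.4,0,0,0],[-1,0,0,0.4,0,0,0],[-1,0,0,0.4,0,0,0],[-1,0,0,0.4,0,0,0],[-1,0,0,0.3,0,0,0],[-1,0,0,0.14,0,0,0],[-1,0,0,0,0,0,0],[-0.1,0,0,0,0,0,0],[-0.1,0,0,0,0,0,0],[-0.1,0,0,0,0,0,0],[-0.1,0,0,0,0,0,0],[-0.1,0,0,0,0,0,0],[-0.1,0,0,-0.2,0,0,0],[-0.1,0,0,-0.4,0,0,0],[-0.1,0,0,-0.4,0,0,0],[-0.1,0,0,-0.4,0,0,0],[-0.1,0,0,-0.4,0,0,0],[-0.1,0,0,0,0,0,0]]], squeeze=30)

```text
t: 11.0
eef_pos: [0.5169, -0.4035, 0.1135]
ee_rot: [3.131, -0.227, 0.005]
force: [1.1, 0.7, -1.4]
finger_gap: 0.0675
grip_force: 30.0
```

```bash
python3 -c "
from h import *
plan('np')"
```

```text
t 11.0 pos [ 0.5169 -0.4035  0.1135] yaw -8.28 gap 0.0675 grip 30.0 F [ 1.1  0.7 -1.4]
np turn -0.0004 units [ -3.022 -10.48    1.521]
```

Request:
apply_moves(commands=[[[-0.1,-0.168,-0.582,0,0,0,0],[-0.1,-0.168,-0.582,0,0,0,0],[-0.1,-0.168,-0.582,0,0,0,0],[-0.1,-0.168,-0.582,0,0,0,0],[-0.1,-0.168,-0.582,0,0,0,0],[-0.1,-0.168,-0.582,0,0,0,0],[-0.1,-0.168,-0.582,0,0,0,0],[-0.1,-0.168,-0.582,0,0,0,0],[-0.1,-0.168,-0.582,0,0,0,0],[-0.1,-0.168,-0.582,0,0,0,0],[-0.1,-0.168,-0.582,0,0,0,0],[-0.1,-0.168,-0.582,0,0,0,0],[-0.1,-0.168,-0.582,0,0,0,0],[-0.1,-0.168,-0.582,0,0,0,0],[-0.1,-0.168,-0.582,0,0,0,0],[-0.1,-0.168,-0.582,0,0,0,0],[-0.1,-0.168,-0.582,0,0,0,0],[-0.1,-0.168,-0.582,0,0,0,0],[-0.1,0,0,0,0,0,0],[-0.1,0,0,0,0,0,0]]])

```text
t: 13.0
eef_pos: [0.4415, 0.1375, 0.1101]
ee_rot: [3.133, -0.224, -0.001]
force: [-0.3, 0.3, -1.3]
finger_gap: 0.0674
grip_force: 30.0
```

```bash
python3 -c "
from h import *
plan('np')"
```

```text
t 13.0 pos [0.4415 0.1375 0.1101] yaw -8.19 gap 0.0674 grip 30.0 F [-0.3  0.3 -1.3]
np turn 0.0012 units [0.025 0.012 1.452]
```

Request:
apply_moves(commands=[[[-0.1,0.01,0.01,0.4,0,0,0],[-0.1,0.01,0,0.4,0,0,0],[-0.1,0,0,0.25,0,0,0],[-0.1,0,0,0.15,0,0,0],[-0.1,0,0,0.1,0,0,0],[-0.1,0,0,0.08,0,0,0],[-0.1,0,0,0.06,0,0,0],[-0.1,0,0,0,0,0,0],[-0.1,0,0,0,0,0,0]]])

```text
t: 13.9
eef_pos: [0.443, 0.1366, 0.0388]
ee_rot: [3.133, -0.227, 0.001]
force: [-0.2, -0.9, -2.1]
finger_gap: 0.0674
grip_force: 30.0
```

```bash
python3 -c "
from h import *
plan('np')"
```

```text
t 13.9 pos [0.443  0.1366 0.0388] yaw -8.28 gap 0.0674 grip 30.0 F [-0.2 -0.9 -2.1]
np turn -0.0003 units [-0.007 -0.002  0.027]
```

Request:
apply_moves(commands=[[[-0.1,0,0,0.025,0,0,0],[-0.1,0,0,0,0,0,0],[-0.9,0,0,0,0,0,0],[-0.9,0,0,0,0,0,0],[-0.9,0,0,0,0,0,0],[-0.9,0,0,-0.2,0,0,0],[-0.9,0,0,-0.5,0,0,0],[-0.9,0,0,-0.6,0,0,0],[-0.9,0,0,-0.6,0,0,0],[-0.9,0,0,0,0,0,0]]])

```text
t: 14.9
eef_pos: [0.4443, 0.1368, 0.136]
ee_rot: [-3.132, 0.227, -0.009]
force: [0.5, -1.2, -0.4]
finger_gap: 0.0902
grip_force: 0.0
```

```bash
python3 -c "
from h import *
plan('slim','sp')"
```

```text
t 14.9 pos [0.4443 0.1368 0.136 ] yaw -8.28 gap 0.0902 grip 0.0 F [ 0.5 -1.2 -0.4]
slim turn -0.0003 units [2.384 6.512 2.479]
sp turn 0.0000 units [-0.875 -6.504 -0.35 ]
```

Request:
apply_moves(commands=[[[-0.05,0.217,0.592,0,0,0,0],[-0.05,0.217,0.592,0,0,0,0],[-0.05,0.217,0.592,0,0,0,0],[-0.05,0.217,0.592,0,0,0,0],[-0.05,0.217,0.592,0,0,0,0],[-0.05,0.217,0.592,0,0,0,0],[-0.05,0.217,0.592,0,0,0,0],[-0.05,0.217,0.592,0,0,0,0],[-0.05,0.217,0.592,0,0,0,0],[-0.05,0.217,0.592,0,0,0,0],[-0.05,0.217,0.592,0,0,0,0],[-0.05,0,0,0.5,0,0,0],[-0.05,0,0,0.5,0,0,0],[-0.05,0,0,0,0,0,0],[-0.05,0,0,0,0,0,0]]])

```text
t: 16.4
eef_pos: [0.514, -0.2027, 0.0824]
ee_rot: [-3.133, 0.227, 0.002]
force: [0.0, -0.4, 0.9]
finger_gap: 0.0498
grip_force: 0.0
```

```bash
python3 -c "
from h import *
plan('slim','sp')
f=imaging.grab_frame('scene')[:,:,::-1]
cv2.imwrite('pics/s4.png',cv2.resize(f[175:375,250:480],None,fx=3,fy=3,interpolation=2))"
```

```text
t 16.4 pos [ 0.514  -0.2027  0.0824] yaw -8.28 gap 0.0498 grip 0.0 F [ 0.  -0.4  0.9]
slim turn -0.0003 units [ 0.029 -0.009  1.408]
sp turn 0.0000 units [-0.875 -6.504 -0.35 ]
```

View pics/s4.png

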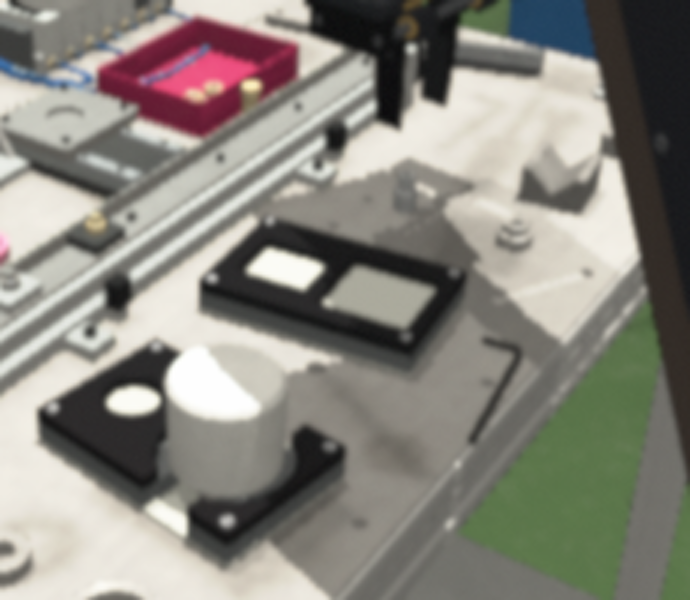

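The nozzle stands upright on the ledge (top at crop px about (227,382)). The fingers are above the slim bush, so I'll descend.

Request:
apply_moves(commands=[[[-0.05,0.02,-0.01,0.4,0,0,0],[-0.05,0,0,0.4,0,0,0],[-0.05,0,0,0.35,0,0,0],[-0.05,0,0,0.25,0,0,0],[-0.05,0,0,0,0,0,0],[0.9,0,0,0,0,0,0],[0.9,0,0,0,0,0,0],[0.9,0,0,0,0,0,0],[0.9,0,0,0,0,0,0],[0.9,0,0,0,0,0,0],[0.9,0,0,-0.2,0,0,0],[0.9,0,0,-0.5,0,0,0],[0.9,0,0,-0.5,0,0,0],[0.9,0,0,-0.5,0,0,0],[0.9,0,0,-0.4,0,0,0],[0.9,0,0,0,0,0,0]]], squeeze=20)

```text
t: 18.05
eef_pos: [0.5161, -0.2029, 0.1204]
ee_rot: [3.131, -0.227, 0.007]
force: [1.2, -0.1, -0.7]
finger_gap: 0.0173
grip_force: 20.0
```

```bash
python3 -c "
from h import *
plan('sp')"
```

```text
t 18.1 pos [ 0.5161 -0.2029  0.1204] yaw -8.28 gap 0.0173 grip 20.0 F [ 1.2 -0.1 -0.7]
sp turn -0.0003 units [-0.89  -6.511  1.817]
```

Request:
apply_moves(commands=[[[0.9,-0.081,-0.592,0,0,0,0],[0.9,-0.081,-0.592,0,0,0,0],[0.9,-0.081,-0.592,0,0,0,0],[0.9,-0.081,-0.592,0,0,0,0],[0.9,-0.081,-0.592,0,0,0,0],[0.9,-0.081,-0.592,0,0,0,0],[0.9,-0.081,-0.592,0,0,0,0],[0.9,-0.081,-0.592,0,0,0,0],[0.9,-0.081,-0.592,0,0,0,0],[0.9,-0.081,-0.592,0,0,0,0],[0.9,-0.081,-0.592,0,0,0,0],[0.9,0,0,0.4,0,0,0],[0.9,0,0,0.4,0,0,0],[0.9,0,0,0.2,0,0,0],[0.9,0,0,0,0,0,0],[0.9,0,0,0,0,0,0]]])

```text
t: 19.65
eef_pos: [0.5181, 0.1259, 0.0675]
ee_rot: [3.133, -0.228, -0.0]
force: [-0.2, -0.2, 0.2]
finger_gap: 0.0176
grip_force: 20.0
```

```bash
python3 -c "
from h import *
plan('sp')
f=imaging.grab_frame('scene')[:,:,::-1]
cv2.imwrite('pics/s5.png',cv2.resize(f[225:375,240:440],None,fx=3,fy=3,interpolation=2))"
```

```text
t 19.6 pos [0.5181 0.1259 0.0675] yaw -8.31 gap 0.0176 grip 20.0 F [-0.2 -0.2  0.2]
sp turn -0.0008 units [0.016 0.004 0.761]
```

View pics/s5.png

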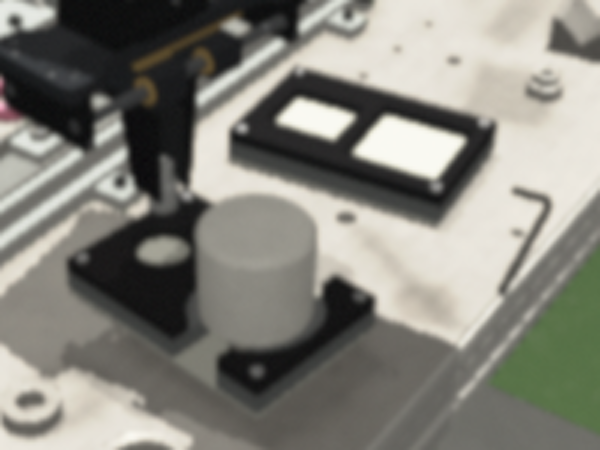

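The bush hangs upright over the small pocket (crop px about (165,190)). I'll lower it.

Request:
apply_moves(commands=[[[0.9,0.01,0,0.25,0,0,0],[0.9,0,0,0.2,0,0,0],[0.9,0,0,0.15,0,0,0],[0.9,0,0,0.08,0,0,0],[0.9,0,0,0.06,0,0,0],[0.9,0,0,0,0,0,0],[0.9,0,0,0,0,0,0]]])

```text
t: 20.4
eef_pos: [0.5186, 0.1261, 0.0304]
ee_rot: [3.133, -0.227, 0.0]
force: [0.2, 0.0, -0.7]
finger_gap: 0.0175
grip_force: 20.0
```

```bash
python3 -c "
from h import *
plan('sp')"
```

```text
t 20.4 pos [0.5186 0.1261 0.0304] yaw -8.28 gap 0.0175 grip 20.0 F [ 0.2  0.  -0.7]
sp turn -0.0004 units [0.007 0.008 0.018]
```

Request:
apply_moves(commands=[[[0.9,0,0,0.02,0,0,0],[0.9,0,0,0,0,0,0],[0.2,0,0,0,0,0,0],[0.2,0,0,0,0,0,0],[0.2,0,0,0,0,0,0],[0.2,0,0,-0.2,0,0,0],[0.2,0,0,-0.5,0,0,0],[0.2,0,0,-0.6,0,0,0],[0.2,0,0,-0.6,0,0,0],[0.2,0,0,-0.4,0,0,0],[0.2,0,0,0,0,0,0]]])

```text
t: 21.5
eef_pos: [0.5196, 0.1262, 0.1474]
ee_rot: [-3.133, 0.227, -0.008]
force: [0.7, 0.2, -0.0]
finger_gap: 0.0382
grip_force: 0.0
```

Request:
apply_moves(commands=[[[-0.5,0,0,0,0,0,-0.142],[-0.5,0,0,0,0,0,-0.142],[-0.5,0,0,0,0,0,-0.142],[-0.5,0,0,0,0,0,-0.142],[-0.5,0,0,0,0,0,-0.142],[-0.5,0,0,0,0,0,-0.142],[-0.5,0,0,0,0,0,-0.142],[-0.5,0,0,0,0,0,-0.142],[-0.5,0,0,0,0,0,-0.142],[-0.5,0,0,0,0,0,-0.142],[-0.5,0,0,0,0,0,-0.142],[-0.5,0,0,0,0,0,-0.142],[-0.5,0,0,0,0,0,-0.141],[-0.5,0,0,0,0,0,0],[-0.5,0,0,0,0,0,0]]])

```text
t: 23.0
eef_pos: [0.5183, 0.126, 0.1439]
ee_rot: [-2.078, -2.356, 0.001]
force: [-0.3, -0.4, 0.3]
finger_gap: 0.0714
grip_force: 0.0
```

```bash
python3 -c "
from h import *
plan('v','vp')"
```

```text
t 23.0 pos [0.5183 0.126  0.1439] yaw 97.18 gap 0.0714 grip 0.0 F [-0.3 -0.4  0.3]
v turn -0.0038 units [-8.066 -2.854  2.639]
vp turn 0.0166 units [ 4.588  1.06  -0.35 ]
```

Request:
apply_moves(commands=[[[-0.7,-0.576,-0.204,0,0,0,-0.004],[-0.7,-0.576,-0.204,0,0,0,0],[-0.7,-0.576,-0.204,0,0,0,0],[-0.7,-0.576,-0.204,0,0,0,0],[-0.7,-0.576,-0.204,0,0,0,0],[-0.7,-0.576,-0.204,0,0,0,0],[-0.7,-0.576,-0.204,0,0,0,0],[-0.7,-0.576,-0.204,0,0,0,0],[-0.7,-0.576,-0.204,0,0,0,0],[-0.7,-0.576,-0.204,0,0,0,0],[-0.7,-0.576,-0.204,0,0,0,0],[-0.7,-0.576,-0.204,0,0,0,0],[-0.7,-0.576,-0.204,0,0,0,0],[-0.7,-0.576,-0.204,0,0,0,0],[-0.7,0,0,0.5,0,0,0],[-0.7,0,0,0.5,0,0,0],[-0.7,0,0,0,0,0,0],[-0.7,0,0,0,0,0,0]]])

```text
t: 24.8
eef_pos: [0.4306, -0.2925, 0.0945]
ee_rot: [-2.07, -2.362, 0.0]
force: [0.2, -0.3, 1.1]
finger_gap: 0.0809
grip_force: 0.0
```

```bash
python3 -c "
from h import *
plan('v','vp')"
```

```text
t 24.8 pos [ 0.4306 -0.2925  0.0945] yaw 97.55 gap 0.0809 grip 0.0 F [ 0.2 -0.3  1.1]
v turn 0.0025 units [ 0.009 -0.037  1.651]
vp turn 0.0166 units [ 4.588  1.06  -0.35 ]
```

Request:
apply_moves(commands=[[[-0.7,0,-0.03,0.4,0,0,0],[-0.7,0,0,0.4,0,0,0],[-0.7,0,0,0.4,0,0,0],[-0.7,0,0,0.3,0,0,0],[-0.7,0,0,0.15,0,0,0],[-0.7,0,0,0,0,0,0],[0.3,0,0,0,0,0,0],[0.3,0,0,0,0,0,0],[0.3,0,0,0,0,0,0],[0.3,0,0,0,0,0,0],[0.3,0,0,0,0,0,0],[0.3,0,0,-0.2,0,0,0],[0.3,0,0,-0.4,0,0,0],[0.3,0,0,-0.4,0,0,0],[0.3,0,0,-0.4,0,0,0],[0.3,0,0,0,0,0,0]]], squeeze=55)

```text
t: 26.4
eef_pos: [0.4299, -0.2934, 0.0842]
ee_rot: [2.065, 2.362, 0.0]
force: [0.5, -0.4, -4.7]
finger_gap: 0.0504
grip_force: 54.9
```

```bash
python3 -c "
from h import *
plan('vp','g')"
```

```text
t 26.4 pos [ 0.4299 -0.2934  0.0842] yaw 97.66 gap 0.0504 grip 54.9 F [ 0.5 -0.4 -4.7]
vp turn 0.0211 units [4.612 1.038 1.094]
g turn 0.0497 units [-6.626 -1.192  0.37 ]
```

Request:
apply_moves(commands=[[[0.3,0,0,0,0,0,0.02],[0.3,0.461,0.104,0,0,0,0],[0.3,0.461,0.104,0,0,0,0],[0.3,0.461,0.104,0,0,0,0],[0.3,0.461,0.104,0,0,0,0],[0.3,0.461,0.104,0,0,0,0],[0.3,0.461,0.104,0,0,0,0],[0.3,0.461,0.104,0,0,0,0],[0.3,0.461,0.104,0,0,0,0],[0.3,0.461,0.104,0,0,0,0],[0.3,0.461,0.104,0,0,0,0],[0.3,0,0,0.3,0,0,0],[0.3,0,0,0.2,0,0,0],[0.3,0,0,0,0,0,0],[0.3,0,0,0,0,0,0]]])

```text
t: 27.9
eef_pos: [0.4544, -0.0582, 0.0564]
ee_rot: [-2.092, -2.342, 0.001]
force: [0.2, -0.3, -4.5]
finger_gap: 0.0503
grip_force: 54.9
```

```bash
python3 -c "
from h import *
plan('vp')
f=imaging.grab_frame('scene')[:,:,::-1]
cv2.imwrite('pics/s6.png',cv2.resize(f[205:355,260:460],None,fx=3,fy=3,interpolation=2))"
```

```text
t 27.9 pos [ 0.4544 -0.0582  0.0564] yaw 96.45 gap 0.0503 grip 54.9 F [ 0.2 -0.3 -4.5]
vp turn -0.0000 units [-0.007  0.024  0.538]
```

View pics/s6.png

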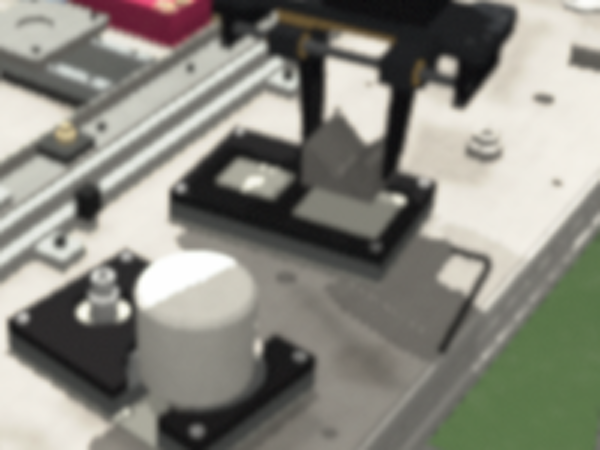

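The bush stands in its pocket (crop px (102,295)) and the V-block is level above its own. I'll lower it.

Request:
apply_moves(commands=[[[0.3,0,0.02,0.2,0,0,0],[0.3,0,0,0.15,0,0,0],[0.3,0,0,0.1,0,0,0],[0.3,0,0,0.06,0,0,0],[0.3,0,0,0.02,0,0,0],[0.3,0,0,0,0,0,0],[0.3,0,0,0,0,0,0]]])

```text
t: 28.65
eef_pos: [0.4557, -0.0577, 0.0305]
ee_rot: [2.091, 2.344, 0.0]
force: [0.1, -0.8, -4.0]
finger_gap: 0.0496
grip_force: 54.9
```

```bash
python3 -c "
from h import *
plan('vp')"
```

```text
t 28.6 pos [ 0.4557 -0.0577  0.0305] yaw 96.51 gap 0.0496 grip 54.9 F [ 0.1 -0.8 -4. ]
vp turn 0.0011 units [-0.013 -0.004  0.02 ]
```

Request:
apply_moves(commands=[[[0.3,0,0,0.02,0,0,0],[0.3,0,0,0,0,0,0],[-0.4,0,0,0,0,0,0],[-0.4,0,0,0,0,0,0],[-0.4,0,0,0,0,0,0],[-0.4,0,0,-0.2,0,0,0],[-0.4,0,0,-0.5,0,0,0],[-0.4,0,0,-0.6,0,0,0],[-0.4,0,0,-0.6,0,0,0],[-0.4,0,0,0,0,0,0.05],[-0.4,0,0,0,0,0,0]]])

```text
t: 29.75
eef_pos: [0.4559, -0.0578, 0.1258]
ee_rot: [2.149, 2.289, 0.002]
force: [-0.3, -0.2, -0.7]
finger_gap: 0.0665
grip_force: 0.0
```

```bash
python3 -c "
from h import *
plan('g','gp')"
```

```text
t 29.8 pos [ 0.4559 -0.0578  0.1258] yaw 93.60 gap 0.0665 grip 0.0 F [-0.3 -0.2 -0.7]
g turn 0.0000 units [-6.638 -1.199  2.296]
gp turn -0.0497 units [ 6.559  2.939 -0.35 ]
```

Request:
apply_moves(commands=[[[-0.4,-0.553,-0.1,0,0,0,0],[-0.4,-0.553,-0.1,0,0,0,0],[-0.4,-0.553,-0.1,0,0,0,0],[-0.4,-0.553,-0.1,0,0,0,0],[-0.4,-0.553,-0.1,0,0,0,0],[-0.4,-0.553,-0.1,0,0,0,0],[-0.4,-0.553,-0.1,0,0,0,0],[-0.4,-0.553,-0.1,0,0,0,0],[-0.4,-0.553,-0.1,0,0,0,0],[-0.4,-0.553,-0.1,0,0,0,0],[-0.4,-0.553,-0.1,0,0,0,0],[-0.4,-0.553,-0.1,0,0,0,0],[-0.4,0,0,0.5,0,0,0],[-0.4,0,0,0.4,0,0,0],[-0.4,0,0,0,0,0,0],[-0.4,0,0,0,0,0,0]]])

```text
t: 31.35
eef_pos: [0.4167, -0.3925, 0.0794]
ee_rot: [-2.148, -2.291, -0.0]
force: [0.2, 0.5, 0.6]
finger_gap: 0.0666
grip_force: 0.0
```

```bash
python3 -c "
from h import *
plan('g','gp')"
```

```text
t 31.4 pos [ 0.4167 -0.3925  0.0794] yaw 93.69 gap 0.0666 grip 0.0 F [0.2 0.5 0.6]
g turn 0.0016 units [-0.006  0.003  1.368]
gp turn -0.0497 units [ 6.559  2.939 -0.35 ]
```

Request:
apply_moves(commands=[[[-0.4,0,0,0.4,0,0,0],[-0.4,0,0,0.4,0,0,0],[-0.4,0,0,0.35,0,0,0],[-0.4,0,0,0.22,0,0,0],[-0.4,0,0,0,0,0,0],[0.6,0,0,0,0,0,0],[0.6,0,0,0,0,0,0],[0.6,0,0,0,0,0,0],[0.6,0,0,0,0,0,0],[0.6,0,0,0,0,0,0],[0.6,0,0,-0.2,0,0,0],[0.6,0,0,-0.4,0,0,0],[0.6,0,0,-0.5,0,0,0],[0.6,0,0,-0.5,0,0,0],[0.6,0,0,-0.3,0,0,0],[0.6,0,0,0,0,0,0]]], squeeze=45)

```text
t: 32.95
eef_pos: [0.4174, -0.3933, 0.1083]
ee_rot: [2.147, 2.288, -0.001]
force: [-0.3, 0.6, -1.4]
finger_gap: 0.0293
grip_force: 45.0
```

```bash
python3 -c "
from h import *
plan('gp')"
```

```text
t 33.0 pos [ 0.4174 -0.3933  0.1083] yaw 93.65 gap 0.0293 grip 45.0 F [-0.3  0.6 -1.4]
gp turn -0.0490 units [6.57  2.93  1.596]
```

Request:
apply_moves(commands=[[[0.6,0,0,0,0,0,-0.049],[0.6,0.505,0.225,0,0,0,0],[0.6,0.505,0.225,0,0,0,0],[0.6,0.505,0.225,0,0,0,0],[0.6,0.505,0.225,0,0,0,0],[0.6,0.505,0.225,0,0,0,0],[0.6,0.505,0.225,0,0,0,0],[0.6,0.505,0.225,0,0,0,0],[0.6,0.505,0.225,0,0,0,0],[0.6,0.505,0.225,0,0,0,0],[0.6,0.505,0.225,0,0,0,0],[0.6,0.505,0.225,0,0,0,0],[0.6,0.505,0.225,0,0,0,0],[0.6,0.505,0.225,0,0,0,0],[0.6,0,0,0.5,0,0,0],[0.6,0,0,0.3,0,0,0],[0.6,0,0,0,0,0,0],[0.6,0,0,0,0,0,0]]])

```text
t: 34.75
eef_pos: [0.5251, -0.0501, 0.0656]
ee_rot: [-2.092, -2.342, 0.001]
force: [0.5, 0.0, -1.8]
finger_gap: 0.0295
grip_force: 45.0
```

```bash
python3 -c "
from h import *
plan('gp')
f=imaging.grab_frame('scene')[:,:,::-1]
cv2.imwrite('pics/s7.png',cv2.resize(f[205:355,260:460],None,fx=3,fy=3,interpolation=2))"
```

```text
t 34.8 pos [ 0.5251 -0.0501  0.0656] yaw 96.44 gap 0.0295 grip 45.0 F [ 0.5  0.  -1.8]
gp turn -0.0001 units [-0.008  0.02   0.743]
```

View pics/s7.png

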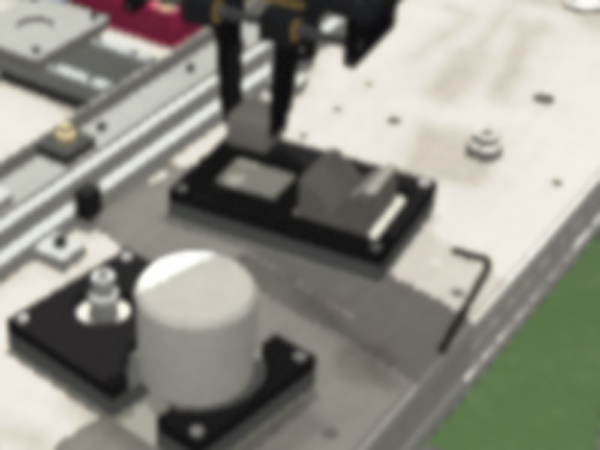

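The V-block is seated and the gauge block is level above its pocket. I'll lower it slowly.

Request:
apply_moves(commands=[[[0.6,0,0.02,0.25,0,0,0],[0.6,0,0,0.2,0,0,0],[0.6,0,0,0.12,0,0,0],[0.6,0,0,0.08,0,0,0],[0.6,0,0,0.06,0,0,0],[0.6,0,0,0.02,0,0,0],[0.6,0,0,0,0,0,0],[0.6,0,0,0,0,0,0]]])

```text
t: 35.6
eef_pos: [0.5264, -0.05, 0.0296]
ee_rot: [2.093, 2.343, 0.0]
force: [-0.6, 0.8, -2.4]
finger_gap: 0.0294
grip_force: 45.0
```

```bash
python3 -c "
from h import *
plan('gp')"
```

```text
t 35.6 pos [ 0.5264 -0.05    0.0296] yaw 96.45 gap 0.0294 grip 45.0 F [-0.6  0.8 -2.4]
gp turn 0.0000 units [-0.008 -0.006  0.022]
```

Request:
apply_moves(commands=[[[0.6,0,0,0.02,0,0,0],[0.6,0,0,0,0,0,0],[0.12,0,0,0,0,0,0],[0.12,0,0,0,0,0,0],[0.12,0,0,0,0,0,0],[0.12,0,0,-0.2,0,0,0],[0.12,0,0,-0.5,0,0,0],[0.12,0,0,-0.6,0,0,0],[0.12,0,0,-0.6,0,0,0],[0.12,0,0,-0.4,0,0,0],[0.12,-0.6,0,0,0,0,0],[0.12,-0.6,0,0,0,0,0],[0.12,-0.6,0,0,0,0,0],[0.12,-0.6,0,0,0,0,0],[0.12,-0.6,0,0,0,0,0],[0.12,-0.6,0,0,0,0,0],[0.12,-0.6,0,0,0,0,0],[0.12,-0.6,0,0,0,0,0],[0.12,0,0,0,0,0,0],[0.12,0,0,0,0,0,0]]])

```text
t: 37.6
eef_pos: [0.5529, -0.2885, 0.1436]
ee_rot: [-2.094, -2.342, -0.0]
force: [-0.1, -0.1, -0.0]
finger_gap: 0.0419
grip_force: 0.0
```

```bash
python3 -c "
from h import *
plan()
f=imaging.grab_frame('top')[:,:,::-1];g=imaging.grab_frame('scene')[:,:,::-1]
a=cv2.resize(f[225:345,130:390],(780,360),interpolation=2);b=cv2.resize(g[235:345,250:450],(420,231),interpolation=2)
o=np.zeros((600,780,3),np.uint8);o[:360]=a;o[365:596,:420]=b
cv2.imwrite('pics/fin.png',o)"
```

```text
t 37.6 pos [ 0.5529 -0.2885  0.1436] yaw 96.39 gap 0.0419 grip 0.0 F [-0.1 -0.1 -0. ]
```

View pics/fin.png

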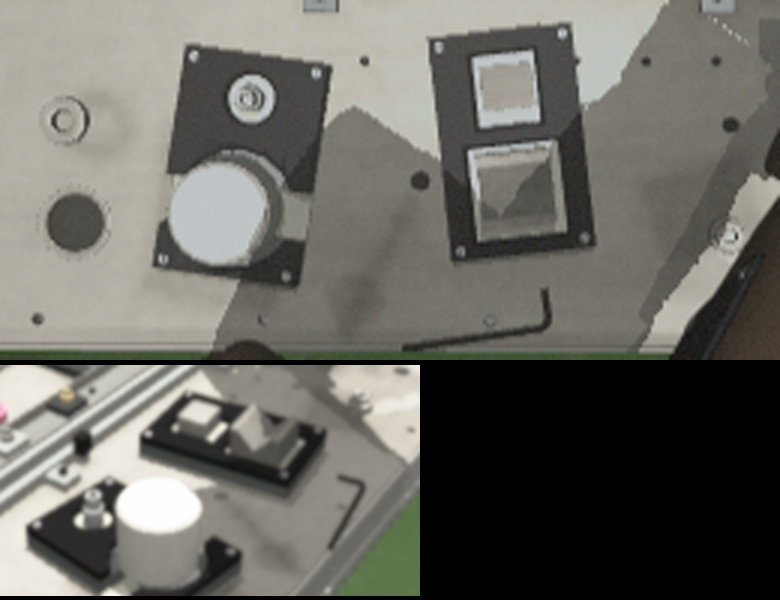

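```bash
python3 -c "
from h import *
for n,p,z,t in(('noz',(218,214),.079,'np'),('slim',(247,98),.047,'sp'),('g',(508,88),.037,'gp'),('v',(516,192),.047,'vp')):
    print(n,w(cr(p,3,(130,225)),z)[0]-T[t][:2])"
```

```text
noz [-0.00026758  0.00085289]
slim [ 0.00010173 -0.00014584]
g [ 0.00012195 -0.0015297 ]
v [3.72427808e-05 5.57172937e-04]
```

All the placed parts measure within 2 mm of target, both spares are in place, and the arm is clear, so I'm handing in.

```bash
python3 -c "
from bench import arm
print(arm.job_done())"
```

```text
the job is handed in; nothing more can be done
None
```

Both kits are made up and handed in at about 38 s of the 134 s allowed: the nozzle, slim bush, V-block and gauge block measured within 2 mm of their pocket centres, the ring looked centred before the nozzle covered it, and the spares were not disturbed; no verdict came back.

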